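Clamp a connecting rod in its measuring fixture

ROBOT

A 7-joint arm with a two-finger parallel gripper is mounted at the origin on the work surface. World frame = base frame: x ahead of the robot, y to its left, z up, the work surface at z = 0. Lengths are in m, angles in rad, forces in N, time in s.
With the tool pointing down it reaches from about 0.425 to 0.95 m from the base axis. Payload 16.7 kg.
Tool frame: the origin (TCP) lies between the finger pads; the fingertips stand tip_extent ahead of it and the grasp point (between the pads) lies 6 mm ahead of it (tip_extent is the distance from the TCP to the fingertips, in m); z points along the fingers, y is the line along which they close (so a half turn about z gives the same grasp; the last joint's range is limited). The gripper opens to 94 mm and grips with 3 to 60 N. Pads are 16 mm wide; open, the fingers measure 119 mm over their backs; the gripper's body (75 mm by 177 mm) begins 78 mm behind the grasp point.
Start: joints at [-1.377, 0.426, 0.074, 1.606, -0.034, 1.111, -0.067], TCP at [0.227, 0.636, 0.23] pointing down, gripper open.
Joint ranges: [-2.85, 2.85], [-0.5, 2.14], [-1.23, 1.37], [0.21, 2.46], [-1.02, 4.16], [0.16, 2.05], [-2.73, 2.73]. Speed limits (rad/s): [1.89, 1.89, 2.39, 2.39, 3.01, 3.01, 3.01].

INTERFACE

Orientations are given as a unit quaternion [w, x, y, z].
In Python, from cell import * gives the robot as it stands.
- The arm moves only by the shell command python3 -m crank 'ROWS' [FORCE]. ROWS is text: rows parted by semicolons, each of 7 numbers parted by spaces: the turn, a rotation vector about the world's x, y, z in degrees, then the shift along the world's x, y, z in cm, then the closure in counts, from 0 (fully open) to 255 (shut). A call has 1 to 20 rows; each row shifts and turns the commanded pose from where the row before left it; what a row does not reach is not made up. A row lasts 1/10 s, in which the tool goes at most 50 mm and 8.59 degrees, less where a joint would pass 70% of its speed; a pose out of reach is approached as far as the arm can. A call with a gripper value outside its range is refused whole. The fingers move at their own pace and stop on an object; FORCE is the grip in N (left out, the last holds). Time passes only in rows, so rows that do not move let the fingers close. It gives the time, the measured TCP pose, the force, the opening and the grip force at its end, in the units of the state.
- get_obs(): the state, without advancing time (a new reading comes with each control period).
- camera(name): name is "side" or "top" or "wrist"; returns the picture (420x560x3 uint8, red, green, blue); there is no depth.
- camera_info(name): a dict with "fx", "fy", "cx", "cy" (pixels), "cam_to_world" (4x4, takes a point from camera to world coordinates). Camera axes: x right, y down, z forward; pixel columns grow to the right and rows downward; lengths in m; the calibration is good to about 2 mm. A picture is of the moment at which its call begins: read the wrist's pose just before it. camera_info takes no time and is no camera call; for the wrist camera it gives the pose at the moment of the call.
- finish_job(): hands the job in; it is judged then, once.
The state is a dict: "t": time; "q": joint angles; "qd": joint speeds; "effort": joint torques, N m; "tcp_pos": TCP position; "ee_rot": TCP orientation; "contact_force": force on the tool from outside, world axes, zero at the start; "wrist_torque": the same for the moment, N m; "opening": finger opening in m; "gripper_force": force on a finger pad.
Only numpy, scipy, OpenCV 4.12 (cv2) and the standard library are available. Lean on these libraries where they do the work, as an engineer would, in place of code of your own. Each camera call takes 0.05 s, during which the arm holds its last target. There are 200 camera calls.

TASK

The connecting rod sits loose on its plug: swing its small end round until the shank rests gently against the stop pin, under the clamp. Then wind the clamp's crank clockwise until its white nylon tip meets the rod, and snug it by feel, finger-tight, so that it holds the rod firmly without straining it. Let go of the crank and leave everything else where it is.

Things in the scene. Friction and masses are not known exactly. Their poses are not given: they have to be found in the camera images.
- fixture: Blue fixture plate, 260 x 380 x 15 mm, fixed on the granite table; its top is 15 mm above the table. Origin: on the table under the plate; x points away from the robot (far edge at 120, near edge at -140 mm), y to its left, the clamp end (+-190). The clamp is a green cast C-frame: column at y 132 to 178, arm over the rod's place, all within 113 mm of the table but for the crank.
- plug_top (a point): Centre of the top of the locating plug in the rod's big end: 46 mm diameter, 18 mm tall, on the plate at x 0, y -80 mm. The rod swings about it.
- stop_top (a point): Centre of the stop pin's top. Pin 12 mm diameter, 26 mm tall, on the plate at x 16, y 20 mm. It stands on the far side of the shank, which comes to it from the robot's side.
- home (a point): Fixed point on the screw's axis, 12 mm above the plate (x 0, y 70 mm on it), where the small end's centre lies when the rod rests against the stop pin.
- rod: The connecting rod to clamp: light grey steel, 0.36 to 0.6 kg, 24 mm thick, flat and loose on the plate, big end over the plug (1 mm play all round). Origin: centre of the big end, underside; y runs along the shank to the small end, 150 mm off. Big end 68 mm across, bolt bosses to x +-41; small end 36 mm. Starts swung 0.35 to 0.75 rad to the robot's side; home, its y lies along the plate's y.
- rod_small_end (a point): Centre of the rod's small end, half-way up (12 mm above the plate). The shank, 18 mm wide and 16 mm thick, its underside 4 mm above the plate, runs from 34 to 132 mm from the big end's centre. Half-way along the shank, sliding the rod round takes some 1 to 5 N; at the stop the push rises sharply, and 7 N more is plenty.
- clamp_axis (a point): Fixed point on the clamp screw's vertical axis at the arm's bronze bush, 113 mm above the table. The crank turns about this axis.
- grip_mid (a point): Mid-height of the crank's upright red grip: 20 mm diameter, 52 mm tall (26 mm above and below this point), turning freely on its own pin, 50 mm out from the screw's axis. Below it is the flat steel crank arm; nothing else stands in its way round. At the start the crank points to any side but over the rod.
- handle: The screw with its crank. Origin: on the screw's axis, level with the brass collar's underside; x points along the crank to the grip. Clockwise seen from above lowers screw, crank and grip by 4 mm a turn. Running free it takes about 0.5 N of push at the grip. It is self-locking: it stays where it is left.
- pad: Brass collar, 28 mm, on the screw's end. Origin: centre of underside. A white nylon tip (24 mm) stands out 5.5 to 8 mm below it, by wear; tip to rod top (24 mm above the plate) 2.7 to 7.5 mm at the start. It turns with the screw: once on the rod, 1 rad of crank adds 55 N of load and every 10 N adds 0.8 N of push at the grip. Finger-tight: 3 N of push (35 N load); 1.5 is slack, 5 strains the rod.
- ring_gauge: Loose steel ring gauge, 38 mm diameter, 14 mm tall, on the plate; leave alone. Origin: centre of its underside.
- spare_pin: Loose spare stop pin standing on the plate, 31 mm tall on a 20 mm foot; leave alone. Origin: centre of its underside.
- spare_rod: A second, darker connecting rod lying on the table to the left, not on the fixture; leave alone. Origin: centre of its big end, on the underside.
- sphere_stand: Reference sphere (25 mm, white) on a stand, 144 mm tall, 72 mm wide foot; leave alone. Origin: centre of its underside.
- block123: Steel gauge block with holes, 75 x 50 x 25 mm; leave alone. Origin: centre of its underside.
- sleeve: Turned steel sleeve standing upright, 42 mm diameter, 85 mm tall; leave alone. Origin: centre of its underside.
- stylus_case: Closed black case, 120 x 75 x 30 mm; leave alone. Origin: centre of its underside.
Things that resemble listed ones, but are neither listed nor needed, are in the scene too. Leave any turquoise look-alike of the rod alone.

How it is judged:
By the outcome, as a careful person would: the job done as asked, in the order asked, and still so for the second after the job is handed in, with the robot touching nothing.
It also fails if it takes over 72 s, if anything falls off the work surface, if the arm or the gripper's body presses on something with over 40 N, if the wrist force passes 120 N, or if a joint passes its speed limit or range.

## Working session

There is one attempt and no reset: what is moved stays moved. The work goes in short steps, Python scripts to look and compute and a shell command to move; the robot and the scene stay as the last step left them, time stands still between calls to the robot, and variables do not carry over. Pictures are saved under pics/ and viewed, at most 10 in all, crops included, and the job is handed in when it is done.

```bash
ls; mkdir -p pics
python3 - <<'E'
from cell import *
import cv2,numpy as np
o=get_obs();print(o)
for n in("top","side"):
    im=camera(n);cv2.imwrite(f"pics/{n}0.png",im[:,:,::-1]);i=camera_info(n);print(n,i)
a=cv2.imread("pics/top0.png");b=cv2.imread("pics/side0.png")
E
```

```text
pics
{'t': 0.0, 'q': array([-1.37750882,  0.42673479,  0.07388173,  1.60665365, -0.03409714,
        1.11079142, -0.06715308]), 'qd': array([ 1.39418191e-03,  1.19049762e-03, -4.67313325e-04, -1.31616700e-03,
        2.28183361e-05, -5.09685541e-04, -2.73223756e-06]), 'effort': array([ 4.02547366e-04, -9.35818791e+01,  3.66751872e+00, -4.54186392e+01,
       -4.87935136e-02,  2.04749935e-02,  1.28037336e-04]), 'tcp_pos': array([0.22678092, 0.63530578, 0.22975408]), 'ee_rot': array([-5.65423312e-05,  1.70611474e-01,  9.85338158e-01, -6.61042025e-04]), 'contact_force': array([ 0.17603113, -0.52115828, -0.59981969]), 'wrist_torque': array([ 0.007652  ,  0.00056392, -0.02655169]), 'gripper_force': 0.0, 'opening': 0.09398375732165645}
top {'fx': 512.8594897869878, 'fy': 512.8594897869878, 'cx': 284.1335481961062, 'cy': 211.17394223448574, 'cam_to_world': array([[ 0.02693018, -0.99069791,  0.13338824,  0.31784005],
       [-0.99958799, -0.02536242,  0.01343885, -0.02971186],
       [-0.00993079, -0.13369519, -0.99097274,  1.36090276],
       [ 0.        ,  0.        ,  0.        ,  1.        ]])}
side {'fx': 450.6476609498791, 'fy': 450.6476609498791, 'cx': 280.3513477901681, 'cy': 214.19373865960725, 'cam_to_world': array([[ 9.99678382e-01,  4.97356707e-04,  2.53551667e-02,
         4.52625318e-01],
       [-1.65568847e-02, -7.44521912e-01,  6.67392682e-01,
        -7.51581506e-01],
       [ 1.92094094e-02, -6.67597839e-01, -7.44274226e-01,
         9.37540264e-01],
       [ 0.00000000e+00,  0.00000000e+00,  0.00000000e+00,
         1.00000000e+00]])}
```

View pics/top0.png

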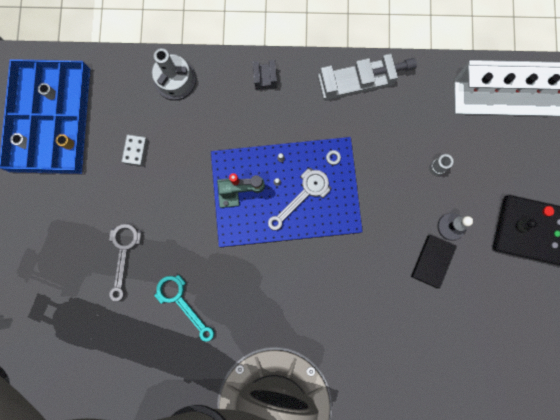

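View pics/side0.png

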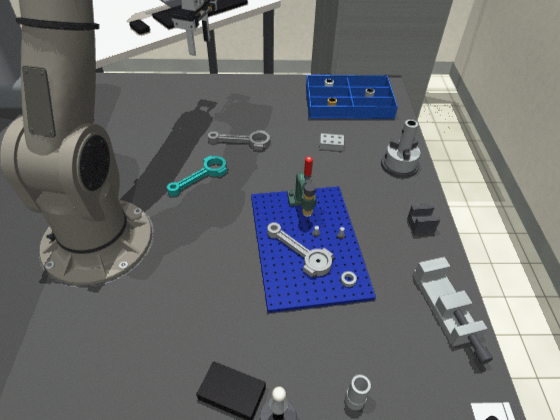

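The top view shows the plate with corners near (213,152), (351,138), (362,234) and (219,246). There are three rods:
- The light grey rod on the plate, big end (315,183) and small end (275,223). This is the one meant: it is light grey and sits on the plug on the plate.
- The dark rod on the table at (124,235).
- The turquoise rod at (170,290).

The red grip is at (234,177) in the top view and (308,166) in the side view. Two pins stand at (281,157) and (277,181). The plate pose will show which of them is the stop pin.

```bash
cat > h.py <<'E'
import cv2,numpy as np,json
from cell import *
def ray(i,p):
    T=i["cam_to_world"];d=T[:3,:3]@np.array([(p[0]-i["cx"])/i["fx"],(p[1]-i["cy"])/i["fy"],1.])
    return T[:3,3],d
def onz(i,p,z):
    o,d=ray(i,p);return o+d*(z-o[2])/d[2]
def proj(i,P):
    T=i["cam_to_world"];c=T[:3,:3].T@(np.asarray(P)-T[:3,3]);return np.array([i["fx"]*c[0]/c[2]+i["cx"],i["fy"]*c[1]/c[2]+i["cy"]])
def cross(r1,r2):
    (o1,d1),(o2,d2)=r1,r2
    s=np.linalg.lstsq(np.c_[d1,-d2],o2-o1,rcond=None)[0];a=o1+d1*s[0];b=o2+d2*s[1]
    return (a+b)/2,np.linalg.norm(a-b)
def blobs(m,amin=15):
    n,l,s,c=cv2.connectedComponentsWithStats(m.astype(np.uint8));return [(s[k,4],c[k].round(1),s[k,:4]) for k in range(1,n) if s[k,4]>=amin]
def red(im):
    h=cv2.cvtColor(im,cv2.COLOR_RGB2HSV);return ((h[...,0]<8)|(h[...,0]>172))&(h[...,1]>150)&(h[...,2]>90)
E
python3 - <<'E'
from h import *
it,is_=camera_info("top"),camera_info("side")
t=cv2.imread("pics/top0.png")[:,:,::-1].copy();s=cv2.imread("pics/side0.png")[:,:,::-1].copy()
h=cv2.cvtColor(t,cv2.COLOR_RGB2HSV)
m=((h[...,0]>112)&(h[...,0]<128)&(h[...,1]>150)&(h[...,2]>60)).astype(np.uint8)
m[:,:190]=0
m=cv2.morphologyEx(m,cv2.MORPH_CLOSE,np.ones((5,5)))
c=max(cv2.findContours(m,0,2)[0],key=cv2.contourArea)
P=np.array([onz(it,p[0],.015)[:2] for p in c])
r=cv2.minAreaRect((P*1000).astype(np.float32));B=cv2.boxPoints(r);print(r,B)
print("red top",blobs(red(t)));print("red side",blobs(red(s)))
g=(h[...,1]<60)&(h[...,2]>120)
print("grey",[b for b in blobs(g[130:250,205:370],8)])
cv2.imwrite("pics/c1.png",np.hstack([cv2.resize(t[130:250,205:370],None,fx=2.4,fy=2.4,interpolation=3),cv2.resize(s[150:270,245:400],None,fx=2.4,fy=2.4,interpolation=3)])[:,:,::-1])
E
```

```text
((553.52783203125, -12.966552734375), (259.0888671875, 378.013916015625), 7.456541061401367) [[ 400.55066  157.63055]
 [ 449.60706 -217.1867 ]
 [ 706.505   -183.56366]
 [ 657.4486   191.2536 ]]
red top [(np.int32(40), array([233.3, 178.4]), array([229, 174,   9,   9], dtype=int32)), (np.int32(95), array([548.4, 210.6]), array([543, 206,  12,  10], dtype=int32))]
red side [(np.int32(120), array([307.8, 166.4]), array([304, 157,   9,  19], dtype=int32))]
grey [(np.int32(106), array([128.2,  27.2]), array([121,  21,  15,  14], dtype=int32)), (np.int32(19), array([75.1, 25.6]), array([73, 24,  5,  4], dtype=int32)), (np.int32(977), array([99. , 63.5]), array([63, 39, 62, 61], dtype=int32)), (np.int32(19), array([71.4, 50.5]), array([69, 49,  6,  4], dtype=int32)), (np.int32(95), array([21.6, 58. ]), array([14, 53, 19, 10], dtype=int32)), (np.int32(36), array([16.3, 71.3]), array([14, 66,  6, 11], dtype=int32)), (np.int32(24), array([27.8, 72.5]), array([23, 71, 10,  4], dtype=int32))]
```

View pics/c1.png

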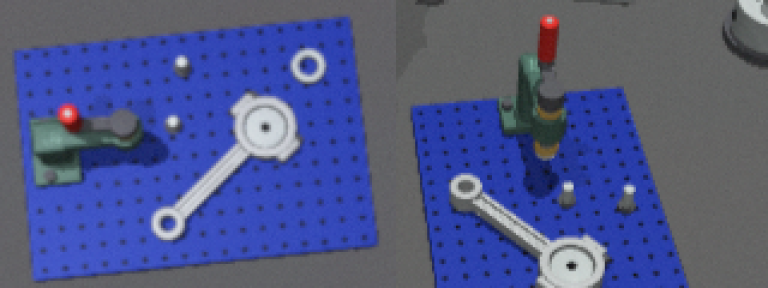

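The crop shows the light grey rod on its plug, the green clamp with the red grip at top-view (234,177), two pins and the ring. The plate measures 259 x 378 mm, which agrees with the given size. Next I'll work out the key points.

```bash
cat >> h.py <<'E'
YAW=np.radians(7.456);XA=np.array([np.cos(YAW),np.sin(YAW),0]);YA=np.array([-np.sin(YAW),np.cos(YAW),0])
O=np.array([.5535,-.0130,0])+.010*XA
def pl(x,y,z=0): return O+XA*x+YA*y+np.array([0,0,z])
def inpl(P): d=P-O;return np.array([d@XA,d@YA,P[2]])
E
python3 - <<'E'
from h import *
np.set_printoptions(precision=4,suppress=True)
it,is_=camera_info("top"),camera_info("side")
for n,P in dict(plug=pl(0,-.08,.033),stop=pl(.016,.02,.041),home=pl(0,.07,.027),axis=pl(0,.07,.113)).items(): print(n,P,proj(it,P),proj(is_,P))
for p,z in [((280.1,155.6),.046),((276.4,180.5),.041),((333.2,157.2),.029),((315,183),.039),((275,223),.039)]: print(p,inpl(onz(it,p,z)))
# red grip: top of grip in top view, top in side view (cap)
for a,b in [((234,176.5),(308.3,159)),((233.3,178.4),(307.8,166.4))]:
    P,g=cross(ray(it,a),ray(is_,b));print("grip",P,g,inpl(P))
E
```

```text
plug [ 0.5738 -0.091   0.033 ] [315.0628 182.8608] [317.7941 259.4265]
stop [0.5767 0.0102 0.041 ] [276.5644 180.249 ] [316.3568 226.2064]
home [0.5543 0.0577 0.027 ] [258.4765 189.1491] [306.4895 216.1853]
axis [0.5543 0.0577 0.113 ] [256.4089 183.0249] [308.58   193.9211]
(280.1, 155.6) [0.0795 0.0041 0.046 ]
(276.4, 180.5) [0.0154 0.0205 0.041 ]
(333.2, 157.2) [ 0.0645 -0.1359  0.029 ]
(315, 183) [-0.0015 -0.0794  0.039 ]
(275, 223) [-0.0954  0.0354  0.039 ]
grip [0.5525 0.1049 0.1902] 0.002520803009811633 [0.0043 0.117  0.1902]
grip [0.5536 0.1097 0.161 ] 0.00284484840545515 [0.006  0.1216 0.161 ]
```

```bash
python3 -c "
from h import *
import cell
print([n for n in dir(cell) if not n.startswith('_')]); print(getattr(cell,'tip_extent',None)); print(pl(-.073,-.0496))"
python3 -m crank '0 0 -1.3 1.5 -3.9 0 255;0 0 -1.3 1.5 -3.9 0 255;0 0 -1.3 1.5 -3.9 0 255;0 0 -1.3 1.5 -3.9 0 255;0 0 -1.3 1.5 -3.9 0 255;0 0 -1.3 1.5 -3.9 0 255;0 0 -1.3 1.5 -3.9 0 255;0 0 -1.3 1.5 -3.9 0 255;0 0 -1.3 1.5 -3.9 0 255;0 0 -1.3 1.5 -3.9 0 255;0 0 -1.3 1.5 -3.9 0 255;0 0 -1.3 1.5 -3.9 0 255' 20
```

```text
['PlanningError', 'camera', 'camera_info', 'finish_job', 'get_obs', 'tip_extent']
0.025
[ 0.49746901 -0.0703558   0.        ]
t: 1.3
tcp_pos: [0.4071, 0.166, 0.2305]
ee_rot: [-0.0, 0.303, 0.953, 0.0]
contact_force: [0.7, 0.3, -0.5]
opening: 0.0021
gripper_force: 0.0
```

```bash
cat >> h.py <<'E'
def snap(n,f):
    i=camera_info(n);im=camera(n);cv2.imwrite(f"pics/{f}.png",im[:,:,::-1]);np.save(f"pics/{f}.npy",i,allow_pickle=True);return i,im
E
python3 - <<'E'
from h import *
i,im=snap("wrist","w0");print(i);print(blobs(red(im)), proj(i,pl(0,.07,.113)),proj(i,[.5535,.108,.163]))
E
python3 -m crank '0 0 -1.3 1.5 -3.9 0 255;0 0 -1.3 1.5 -3.9 0 255;0 0 -1.3 1.5 -3.9 0 255;0 0 -1.3 1.5 -3.9 0 255;0 0 -1.3 1.5 -3.9 0 255;0 0 -1.3 1.5 -4.1 0 255;0 0 0 0 0 -4 255;0 0 0 0 0 -4 255'
```

```text
{'fx': 353.0541824926797, 'fy': 353.0541824926797, 'cx': 279.43605812702157, 'cy': 212.14063268818146, 'cam_to_world': array([[ 0.57814804,  0.79279491,  0.19292762,  0.35210135],
       [ 0.81593121, -0.56205709, -0.13545509,  0.20460162],
       [ 0.00104823,  0.23572876, -0.97181832,  0.38379316],
       [ 0.        ,  0.        ,  0.        ,  1.        ]])}
[] [275.9046518  408.42071893] [328.96289992 426.63493758]
t: 2.15
tcp_pos: [0.4977, -0.0696, 0.15]
ee_rot: [0.001, 0.368, 0.93, 0.0]
contact_force: [1.1, 1.2, -1.3]
opening: 0.0003
gripper_force: 0.0
```

View pics/w0.png

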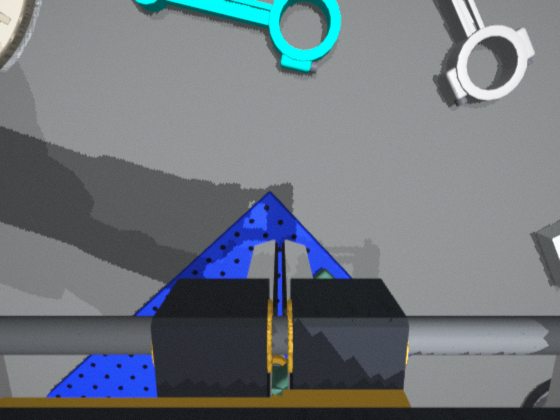

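The wrist view shows the closed fingers in front of the plate's near corner (270,195), with the turquoise and dark rods beyond. The grip is hidden behind the fingers. I'll lower the tool on the robot's side of the shank and approach it.

```bash
python3 -m crank '0 0 0 0 0 -3.5 255;0 0 0 0 0 -3.5 255;0 0 0 0 0 -3.3 255;0 0 0 0 0 0 255'
python3 -m crank '0 0 0 .34 .37 0 255;0 0 0 .34 .37 0 255;0 0 0 0 0 0 255'
python3 -m crank '0 0 0 .2 .22 0 255;0 0 0 .2 .22 0 255;0 0 0 0 0 0 255'
python3 -c "
from h import *
print(inpl(get_obs()['tcp_pos']))"
```

```text
t: 2.55
tcp_pos: [0.4944, -0.0683, 0.0443]
ee_rot: [-0.003, 0.367, 0.93, -0.002]
contact_force: [-0.2, -0.5, 0.1]
opening: 0.0005
gripper_force: 0.0
t: 2.85
tcp_pos: [0.5054, -0.06, 0.0491]
ee_rot: [0.001, 0.366, 0.93, 0.001]
contact_force: [1.5, -0.4, 0.9]
opening: 0.001
gripper_force: 0.0
t: 3.15
tcp_pos: [0.5078, -0.0565, 0.0478]
ee_rot: [0.0, 0.367, 0.93, -0.0]
contact_force: [-0.7, -1.2, 0.9]
opening: 0.0005
gripper_force: 0.7
[-0.06091258 -0.03717822  0.04783621]
```

```bash
python3 -m crank '0 0 -3 .19 .34 0 255;0 0 -3 .21 .33 0 255;0 0 -3 .22 .32 0 255;0 0 -3 .24 .31 0 255'
python3 -m crank '0 0 -3 .26 .29 0 255;0 0 -3 .27 .28 0 255;0 0 -3 .29 .26 0 255;0 0 -3 .30 .25 0 255'
python3 - <<'E'
from h import *
i,im=snap("top","t1");print(inpl(get_obs()['tcp_pos']))
cv2.imwrite("pics/t1c.png",cv2.resize(im[130:250,205:370],None,fx=3,fy=3,interpolation=3)[:,:,::-1])
E
```

```text
t: 3.55
tcp_pos: [0.5155, -0.0446, 0.0477]
ee_rot: [-0.0, 0.464, 0.886, -0.001]
contact_force: [-6.1, -7.9, 6.6]
opening: 0.0004
gripper_force: 4.9
t: 3.95
tcp_pos: [0.5265, -0.0334, 0.0475]
ee_rot: [-0.001, 0.554, 0.833, -0.001]
contact_force: [-7.4, -5.7, 5.7]
opening: 0.0001
gripper_force: 4.4
[-0.03865304 -0.01617516  0.0474723 ]
```

View pics/t1c.png

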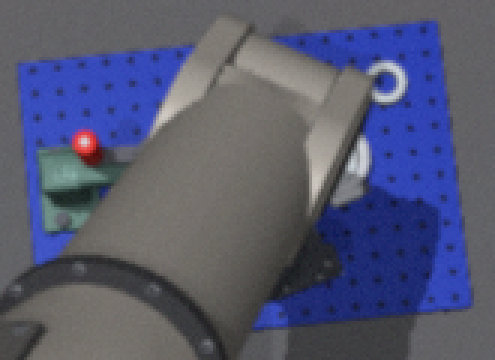

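The arm hides the rod in the top view. I'll pause and read the force with the arm at rest.

```bash
python3 -m crank '0 0 0 0 0 0 255;0 0 0 0 0 0 255;0 0 0 0 0 0 255'
python3 - <<'E'
from h import *
i,im=snap("side","s1");o=get_obs();print(o['contact_force'],o['wrist_torque'])
cv2.imwrite("pics/s1c.png",cv2.resize(im[150:320,240:400],None,fx=3.4,fy=3.4,interpolation=3)[:,:,::-1])
E
```

```text
t: 4.3
tcp_pos: [0.5272, -0.0329, 0.0475]
ee_rot: [-0.0, 0.552, 0.834, -0.0]
contact_force: [-5.3, -3.9, 2.3]
opening: 0.0006
gripper_force: 2.3
[-3.79985599 -3.17855194  2.69720685] [-0.9097851   0.98216083 -0.02223144]
```

View pics/s1c.png

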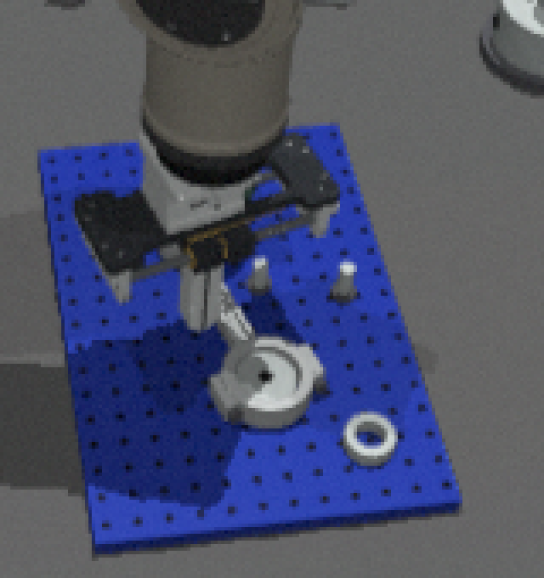

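The side view shows the finger (205,300 in the crop) against the shank and the rod swinging with it, with the stop pin at (260,270). The steady push is about 5 N. I'll continue in smaller steps.

```bash
python3 -m crank '0 0 -1.5 .155 .118 0 255;0 0 -1.5 .158 .114 0 255;0 0 -1.5 .161 .110 0 255;0 0 -1.5 .164 .105 0 255'
python3 -m crank '0 0 -1.5 .167 .101 0 255;0 0 -1.5 .169 .097 0 255;0 0 0 0 0 0 255'
python3 -m crank '0 0 -1.5 .172 .092 0 255;0 0 0 0 0 0 255'
python3 -c "
from h import *
print(inpl(get_obs()['tcp_pos']))"
```

```text
t: 4.75
tcp_pos: [0.5331, -0.0286, 0.0474]
ee_rot: [-0.001, 0.596, 0.803, -0.0]
contact_force: [-7.3, -5.1, 7.6]
opening: 0.0004
gripper_force: 4.7
t: 5.05
tcp_pos: [0.5367, -0.0264, 0.0474]
ee_rot: [-0.0, 0.616, 0.787, -0.0]
contact_force: [-4.6, -2.4, 3.5]
opening: 0.0006
gripper_force: 3.0
t: 5.25
tcp_pos: [0.5385, -0.0254, 0.0474]
ee_rot: [-0.0, 0.627, 0.779, -0.0]
contact_force: [-4.5, -2.9, 2.6]
opening: 0.0004
gripper_force: 2.6
[-0.02642941 -0.01031105  0.04739119]
```

```bash
for k in 1; do :; done; python3 -m crank '0 0 -1 .118 .058 0 255;0 0 0 0 0 0 255'
python3 -m crank '0 0 -1 .119 .055 0 255;0 0 0 0 0 0 255'
python3 -m crank '0 0 -1 .12 .053 0 255;0 0 0 0 0 0 255'
```

```text
t: 5.45
tcp_pos: [0.5396, -0.0249, 0.0474]
ee_rot: [-0.0, 0.633, 0.774, -0.0]
contact_force: [-5.2, -3.0, 4.3]
opening: -0.0
gripper_force: 3.0
t: 5.65
tcp_pos: [0.5407, -0.0243, 0.0474]
ee_rot: [-0.001, 0.64, 0.768, -0.0]
contact_force: [-5.5, -3.3, 4.3]
opening: 0.0008
gripper_force: 3.2
t: 5.85
tcp_pos: [0.5418, -0.0238, 0.0474]
ee_rot: [-0.001, 0.647, 0.763, -0.0]
contact_force: [-7.2, -2.1, 4.3]
opening: 0.0005
gripper_force: 3.5
```

```bash
python3 -m crank '0 0 -.7 .07 .025 0 255;0 0 0 0 0 0 255'
python3 -m crank '0 0 -.7 .07 .02 0 255;0 0 0 0 0 0 255'
```

```text
t: 6.05
tcp_pos: [0.5424, -0.0235, 0.0474]
ee_rot: [-0.001, 0.651, 0.759, -0.0]
contact_force: [-7.2, -2.2, 5.1]
opening: 0.0004
gripper_force: 3.9
t: 6.25
tcp_pos: [0.5432, -0.0232, 0.0473]
ee_rot: [-0.001, 0.656, 0.755, -0.0]
contact_force: [-6.7, -1.7, 3.9]
opening: 0.0006
gripper_force: 3.5
```

```bash
python3 -m crank '0 0 0 .07 .01 0 255;0 0 0 0 0 0 255'
python3 -m crank '0 0 0 .06 .01 0 255;0 0 0 0 0 0 255'
```

```text
t: 6.45
tcp_pos: [0.5435, -0.0231, 0.0473]
ee_rot: [-0.001, 0.656, 0.755, -0.0]
contact_force: [-9.1, -2.2, 6.7]
opening: 0.0005
gripper_force: 4.4
t: 6.65
tcp_pos: [0.5438, -0.0231, 0.0473]
ee_rot: [-0.001, 0.656, 0.755, -0.001]
contact_force: [-11.5, -2.2, 8.4]
opening: 0.0007
gripper_force: 5.6
```

The push rises sharply, from 7 to 11.7 N, while the tool barely advances: the shank is on the stop. I'll back off, lift, and look.

```bash
python3 -m crank '0 0 0 -.3 -.04 0 255;0 0 0 -1 -.13 0 255;0 0 0 -2 -.26 0 255;0 0 0 -1.5 -.2 4 255;0 0 0 0 -1 5 0;0 0 0 0 -1 5 0;0 0 0 0 -2 3 0;0 0 0 -2 -3.5 0 0;0 0 0 -2 -4 0 0;0 0 0 -2 -4 0 0;0 0 0 0 -3 0 0;0 0 0 0 -3 0 0'
python3 - <<'E'
from h import *
np.set_printoptions(precision=4,suppress=True)
i,im=snap("top","t2");j,sm=snap("side","s2")
h=cv2.cvtColor(im,cv2.COLOR_RGB2HSV)
print(blobs(red(im)),blobs(red(sm)))
cv2.imwrite("pics/t2c.png",np.hstack([cv2.resize(im[130:250,205:370],None,fx=2.4,fy=2.4,interpolation=3),cv2.resize(sm[150:270,245:400],None,fx=2.4,fy=2.4,interpolation=3)])[:,:,::-1])
for y in(-.03,0,.01):
  print(y,[ (x, im[tuple(proj(i,pl(x/1000,y,.035)).round().astype(int)[::-1])].tolist()) for x in range(-20,21,4)])
E
```

```text
t: 7.85
tcp_pos: [0.4366, -0.2448, 0.2157]
ee_rot: [0.0, 0.656, 0.755, 0.001]
contact_force: [1.1, 1.4, 1.4]
opening: 0.0608
gripper_force: 0.0
[(np.int32(40), array([233.3, 178.4]), array([230, 174,   8,   9], dtype=int32)), (np.int32(95), array([548.4, 210.6]), array([543, 206,  12,  10], dtype=int32))] [(np.int32(121), array([307.8, 166.3]), array([304, 157,   9,  19], dtype=int32))]
-0.03 [(-20, [56, 76, 190]), (-16, [54, 72, 185]), (-12, [47, 55, 112]), (-8, [96, 101, 114]), (-4, [183, 184, 191]), (0, [195, 198, 206]), (4, [166, 168, 175]), (8, [177, 179, 187]), (12, [71, 83, 174]), (16, [51, 71, 184]), (20, [51, 71, 185])]
0 [(-20, [54, 69, 164]), (-16, [55, 76, 182]), (-12, [70, 76, 114]), (-8, [152, 156, 164]), (-4, [198, 200, 207]), (0, [203, 205, 213]), (4, [204, 205, 213]), (8, [207, 209, 220]), (12, [68, 83, 189]), (16, [56, 75, 185]), (20, [41, 49, 105])]
0.01 [(-20, [54, 74, 188]), (-16, [57, 78, 187]), (-12, [42, 59, 142]), (-8, [185, 188, 195]), (-4, [201, 203, 212]), (0, [202, 204, 211]), (4, [154, 155, 161]), (8, [152, 156, 176]), (12, [85, 94, 147]), (16, [67, 75, 135]), (20, [66, 81, 172])]
```

View pics/t2c.png

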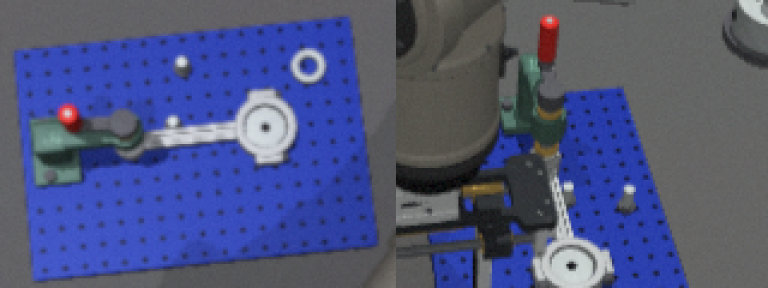

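The rod now lies along the plate's y, with the shank against the stop pin at crop (172,122) and its small end under the clamp. The crank has not moved. Now to the crank: the grip is at about (0.553, 0.107), 50 mm from the axis as it should be.

```bash
python3 -m crank '0 0 0 0 0 5 0;0 0 0 1.16 3.52 0 0;0 0 0 1.16 3.52 0 0;0 0 0 1.16 3.52 0 0;0 0 0 1.16 3.52 0 0;0 0 0 1.16 3.52 0 0;0 0 0 1.16 3.52 0 0;0 0 0 1.16 3.52 0 0;0 0 0 1.16 3.52 0 0;0 0 0 1.16 3.52 0 0;0 0 0 1.16 3.52 0 0;0 0 0 0 0 0 0'
python3 - <<'E'
from h import *
print(get_obs()['tcp_pos'])
i,im=snap("wrist","w1");print(blobs(red(im)),proj(i,[.553,.1077,.190]))
cv2.imwrite("pics/w1c.png",im[:,:,::-1])
E
```

```text
t: 9.15
tcp_pos: [0.5533, 0.1139, 0.2648]
ee_rot: [-0.0, 0.653, 0.757, -0.0]
contact_force: [-0.7, -0.1, 0.6]
opening: 0.0937
gripper_force: 0.0
[0.55332401 0.11392043 0.2647757 ]
[(np.int32(900), array([275.9, 232.1]), array([262, 211,  28,  44], dtype=int32))] [276.75866852 238.3426814 ]
```

View pics/w1c.png

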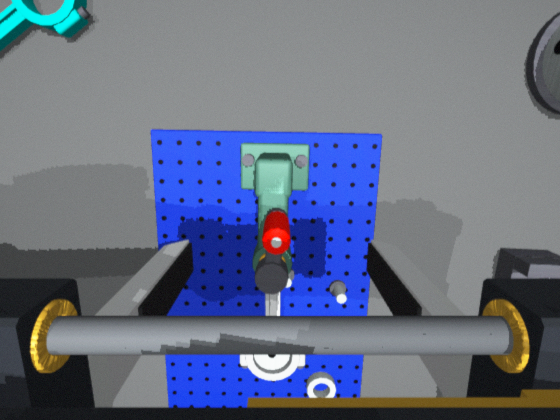

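The wrist view shows the grip top at (276,242), between the open fingers and about 1 cm towards the hub at (271,275) from the TCP. I'll descend and grip it lightly.

```bash
python3 -m crank '0 0 0 -.06 -.84 -3 0;0 0 0 0 0 -3.3 0;0 0 0 0 0 -3 0;0 0 0 0 0 0 150;0 0 0 0 0 0 150;0 0 0 0 0 0 150;0 0 0 0 0 0 150;0 0 0 0 0 0 150;0 0 0 0 0 0 255;0 0 0 0 0 0 255;0 0 0 0 0 0 255;0 0 0 0 0 0 255;0 0 0 0 0 0 255;0 0 0 0 0 0 255' 8
python3 - <<'E'
from h import *
o=get_obs();print(o['tcp_pos'],o['contact_force'],o['wrist_torque'])
E
```

```text
t: 10.6
tcp_pos: [0.5527, 0.0996, 0.1725]
ee_rot: [0.0, 0.656, 0.755, -0.0]
contact_force: [0.4, 0.3, 0.2]
opening: 0.0195
gripper_force: 8.0
[0.55266825 0.09963991 0.17252684] [0.38838311 0.28413629 0.15960961] [-0.05356401 -0.01384635 -0.0283867 ]
```

```bash
python3 -m crank '0 0 0 0 0 0 180;0 0 0 0 0 0 180;0 0 0 0 .27 0 180;0 0 0 0 .27 0 180;0 0 0 0 0 0 180;0 0 0 0 0 0 255;0 0 0 0 0 0 255;0 0 0 0 0 0 255;0 0 0 0 0 0 255'
python3 - <<'E'
from h import *
o=get_obs();print(o['tcp_pos'],o['contact_force'])
for _ in range(2):
    i,im=camera_info("side"),camera("side")
print(get_obs()['contact_force'],blobs(red(im)))
E
```

```text
t: 11.5
tcp_pos: [0.5526, 0.105, 0.1725]
ee_rot: [-0.0, 0.656, 0.755, -0.0]
contact_force: [-0.4, 1.0, -0.1]
opening: 0.0195
gripper_force: 8.0
[0.55257995 0.10504966 0.17250506] [-0.42616947  1.04487331 -0.08414942]
[ 0.14318641  1.09961778 -0.24376104] [(np.int32(105), array([308.4, 166.6]), array([305, 157,   8,  19], dtype=int32))]
```

```bash
python3 -m crank '0 0 0 .87 -.046 -.011 255;0 0 0 .849 -.196 -.011 255;0 0 0 .802 -.341 -.011 255;0 0 0 0 0 0 255;0 0 0 0 0 0 255'
python3 -m crank '0 0 0 .731 -.475 -.011 255;0 0 0 .637 -.594 -.011 255;0 0 0 .525 -.696 -.011 255;0 0 0 .396 -.777 -.011 255;0 0 0 .255 -.834 -.011 255;0 0 0 .106 -.865 -.011 255;0 0 0 0 0 0 255;0 0 0 0 0 0 255'
python3 -c "
from h import *
o=get_obs();print(o['tcp_pos'],o['contact_force'])"
```

```text
t: 12.1
tcp_pos: [0.5785, 0.099, 0.1722]
ee_rot: [0.0, 0.656, 0.755, 0.0]
contact_force: [1.3, 1.5, 0.6]
opening: 0.0198
gripper_force: 8.0
t: 12.9
tcp_pos: [0.6045, 0.0563, 0.1716]
ee_rot: [0.0, 0.656, 0.755, 0.0]
contact_force: [3.9, 0.5, -1.5]
opening: 0.0199
gripper_force: 8.0
[0.60448016 0.0563279  0.17160504] [ 3.93736584  0.46490772 -1.52537186]
```

The circle fits well: the radial force is only 4 N. Half a turn so far is still free (the smallest gap allows 240°).

```bash
python3 -m crank '0 0 0 0 -.87 -.011 255;0 0 0 -.196 -.849 -.011 255;0 0 0 -.341 -.802 -.011 255;0 0 0 -.475 -.731 -.011 255;0 0 0 -.594 -.637 -.011 255;0 0 0 -.696 -.525 -.011 255;0 0 0 -.777 -.396 -.011 255;0 0 0 -.834 -.255 -.011 255;0 0 0 -.865 -.106 -.011 255;0 0 0 0 0 0 255;0 0 0 0 0 0 255'
python3 -m crank '0 0 0 -.87 .046 -.011 255;0 0 0 -.849 .196 -.011 255;0 0 0 -.802 .341 -.011 255;0 0 0 -.731 .475 -.011 255;0 0 0 0 0 0 255;0 0 0 0 0 0 255'
```

```text
t: 14.0
tcp_pos: [0.5563, 0.0052, 0.1706]
ee_rot: [-0.0, 0.656, 0.755, -0.0]
contact_force: [-0.7, -0.4, -1.9]
opening: 0.0199
gripper_force: 8.0
t: 14.6
tcp_pos: [0.5237, 0.016, 0.1701]
ee_rot: [-0.0, 0.655, 0.755, -0.0]
contact_force: [-0.2, -0.3, -2.3]
opening: 0.0198
gripper_force: 8.0
```

```bash
python3 -m crank '0 0 0 -.637 .594 -.011 255;0 0 0 -.525 .696 -.011 255;0 0 0 0 0 0 255;0 0 0 0 0 0 255'
python3 -m crank '0 0 0 -.396 .777 -.011 255;0 0 0 -.255 .834 -.011 255;0 0 0 0 0 0 255;0 0 0 0 0 0 255'
python3 -m crank '0 0 0 -.106 .865 -.011 255;0 0 0 0 0 0 255;0 0 0 0 0 0 255'
```

```text
t: 15.0
tcp_pos: [0.5122, 0.029, 0.1699]
ee_rot: [-0.0, 0.655, 0.755, -0.0]
contact_force: [0.7, 1.5, -2.6]
opening: 0.0198
gripper_force: 8.0
t: 15.4
tcp_pos: [0.5058, 0.0452, 0.1697]
ee_rot: [-0.0, 0.655, 0.755, 0.0]
contact_force: [0.2, 0.2, -3.7]
opening: 0.0197
gripper_force: 8.0
t: 15.7
tcp_pos: [0.5048, 0.0536, 0.1695]
ee_rot: [-0.0, 0.655, 0.755, -0.0]
contact_force: [0.7, 1.0, -1.8]
opening: 0.0199
gripper_force: 8.0
```

```bash
python3 -m crank '0 0 0 .046 .87 -.011 255;0 0 0 .196 .849 -.011 255;0 0 0 0 0 0 255;0 0 0 0 0 0 255'
python3 -m crank '0 0 0 .341 .802 -.011 255;0 0 0 .475 .731 -.011 255;0 0 0 0 0 0 255;0 0 0 0 0 0 255'
python3 -m crank '0 0 0 .594 .637 -.011 255;0 0 0 .696 .525 -.011 255;0 0 0 0 0 0 255;0 0 0 0 0 0 255'
```

```text
t: 16.1
tcp_pos: [0.5074, 0.0709, 0.1693]
ee_rot: [-0.0, 0.655, 0.755, -0.0]
contact_force: [-0.1, 0.3, -2.3]
opening: 0.0203
gripper_force: 8.0
t: 16.5
tcp_pos: [0.5156, 0.0862, 0.1691]
ee_rot: [0.0, 0.656, 0.755, -0.0]
contact_force: [0.5, 1.1, -1.4]
opening: 0.0197
gripper_force: 8.0
t: 16.9
tcp_pos: [0.5286, 0.0977, 0.1689]
ee_rot: [0.0, 0.656, 0.755, -0.0]
contact_force: [-0.1, 2.1, -1.4]
opening: 0.02
gripper_force: 8.0
```

```bash
python3 -m crank '0 0 0 .777 .396 -.011 255;0 0 0 .834 .255 -.011 255;0 0 0 0 0 0 255;0 0 0 0 0 0 255'
python3 -m crank '0 0 0 .865 .106 -.011 255;0 0 0 .87 -.046 -.011 255;0 0 0 0 0 0 255;0 0 0 0 0 0 255'
python3 -m crank '0 0 0 .849 -.196 -.011 255;0 0 0 .802 -.341 -.011 255;0 0 0 0 0 0 255;0 0 0 0 0 0 255'
```

```text
t: 17.3
tcp_pos: [0.5448, 0.1041, 0.1687]
ee_rot: [0.0, 0.656, 0.755, 0.0]
contact_force: [0.7, 1.7, -1.0]
opening: 0.0198
gripper_force: 8.0
t: 17.7
tcp_pos: [0.5622, 0.1046, 0.1685]
ee_rot: [0.0, 0.656, 0.755, 0.0]
contact_force: [0.2, 2.3, -1.0]
opening: 0.02
gripper_force: 8.0
t: 18.1
tcp_pos: [0.5787, 0.099, 0.1682]
ee_rot: [0.0, 0.656, 0.755, 0.0]
contact_force: [2.3, 1.3, -1.3]
opening: 0.0199
gripper_force: 8.0
```

```bash
python3 -m crank '0 0 0 .731 -.475 -.011 255;0 0 0 .637 -.594 -.011 255;0 0 0 0 0 0 255;0 0 0 0 0 0 255'
python3 -m crank '0 0 0 .525 -.696 -.011 255;0 0 0 .396 -.777 -.011 255;0 0 0 0 0 0 255;0 0 0 0 0 0 255'
python3 -m crank '0 0 0 .255 -.834 -.011 255;0 0 0 .106 -.865 -.011 255;0 0 0 0 0 0 255;0 0 0 0 0 0 255'
```

```text
t: 18.5
tcp_pos: [0.5923, 0.0881, 0.168]
ee_rot: [0.0, 0.656, 0.755, 0.0]
contact_force: [1.6, -0.1, -1.2]
opening: 0.02
gripper_force: 8.0
t: 18.9
tcp_pos: [0.6013, 0.0732, 0.1678]
ee_rot: [0.0, 0.656, 0.755, -0.0]
contact_force: [0.8, 0.0, -0.7]
opening: 0.0197
gripper_force: 8.0
t: 19.3
tcp_pos: [0.6047, 0.0562, 0.1675]
ee_rot: [0.0, 0.656, 0.755, -0.0]
contact_force: [-0.5, -0.8, -1.6]
opening: 0.0198
gripper_force: 8.0
```

```bash
python3 -m crank '0 0 0 -.046 -.87 -.011 255;0 0 0 -.196 -.849 -.011 255;0 0 0 0 0 0 255;0 0 0 0 0 0 255'
python3 -m crank '0 0 0 -.341 -.802 -.011 255;0 0 0 -.475 -.731 -.011 255;0 0 0 0 0 0 255;0 0 0 0 0 0 255'
python3 -m crank '0 0 0 -.594 -.637 -.011 255;0 0 0 -.696 -.525 -.011 255;0 0 0 0 0 0 255;0 0 0 0 0 0 255'
```

```text
t: 19.7
tcp_pos: [0.6022, 0.0392, 0.1673]
ee_rot: [-0.0, 0.656, 0.755, -0.0]
contact_force: [-1.1, -0.7, -1.7]
opening: 0.02
gripper_force: 8.0
t: 20.1
tcp_pos: [0.5939, 0.0238, 0.1672]
ee_rot: [-0.0, 0.656, 0.755, -0.0]
contact_force: [-1.8, -0.8, 0.5]
opening: 0.0197
gripper_force: 8.0
t: 20.5
tcp_pos: [0.581, 0.0124, 0.1671]
ee_rot: [-0.0, 0.656, 0.755, -0.0]
contact_force: [-1.6, -0.6, 3.1]
opening: 0.0195
gripper_force: 8.0
```

The z force has turned positive, which may mean the tip is meeting the rod. Standing readings relax because the screw locks itself, so from here I'll read the force while moving.

```bash
cat > r.py <<'E'
from h import *
import sys
o=get_obs();c=np.array([.5547,.0553]);d=o['tcp_pos'][:2]-c;ph=np.arctan2(d[1],d[0]);t=np.array([np.sin(ph),-np.cos(ph)])
print("phi %.1f r %.4f"%(np.degrees(ph),np.hypot(*d)),"resist %.2f radial %.2f z %.2f"%(-o['contact_force'][:2]@t,o['contact_force'][:2]@d/np.hypot(*d),o['contact_force'][2]),o['tcp_pos'][2],o['wrist_torque'])
E
python3 r.py
python3 -m crank '0 0 0 -.379 -.215 0 255;0 0 0 -.397 -.181 0 255' >/dev/null; python3 r.py
python3 -m crank '0 0 0 -.411 -.146 0 255' >/dev/null; python3 r.py
```

```text
phi -58.5 r 0.0503 resist -1.64 radial -0.35 z 3.06 0.1670968898326586 [-0.13956572  0.42368385 -0.02676618]
phi -67.5 r 0.0503 resist 5.75 radial -1.16 z 0.85 0.1670867383359297 [ 0.60157794 -1.033592   -0.01092834]
phi -72.8 r 0.0504 resist 5.75 radial -1.01 z 1.24 0.16707513202390928 [ 0.6322525  -1.34309192 -0.07185675]
```

```bash
python3 -m crank '0 0 0 0 0 0 255' >/dev/null; python3 r.py
python3 -m crank '0 0 0 0 0 0 255;0 0 0 0 0 0 255;0 0 0 0 0 0 255' >/dev/null; python3 r.py
```

```text
phi -73.4 r 0.0503 resist 1.46 radial 0.38 z 2.65 0.1670306238978169 [ 0.07626453 -0.33849659 -0.01338332]
phi -73.0 r 0.0504 resist 0.60 radial -0.35 z 5.83 0.166995720093871 [ 0.09849545 -0.04434209 -0.02654333]
```

```bash
for i in 1; do python3 -m crank '0 0 0 -.084 -.025 0 255;0 0 0 -.084 -.024 0 255' >/dev/null; python3 r.py
python3 -m crank '0 0 0 -.084 -.022 0 255;0 0 0 -.085 -.021 0 255' >/dev/null; python3 r.py
python3 -m crank '0 0 0 -.085 -.019 0 255;0 0 0 -.085 -.018 0 255' >/dev/null; python3 r.py; done
```

```text
phi -74.4 r 0.0503 resist 6.39 radial -0.44 z 0.78 0.16705365029044741 [ 0.41666006 -1.41746734 -0.07602022]
phi -76.5 r 0.0503 resist 3.85 radial 0.24 z 3.45 0.16702804751083683 [ 0.05926194 -0.8680097  -0.05230114]
phi -78.7 r 0.0503 resist 5.13 radial -0.32 z 2.46 0.16701936977767784 [ 0.31908286 -1.30528062  0.00689064]
```

Slow winding now resists with about 5 N, so this may already be at or past finger-tight. I'll unwind 70° to get the free-running baseline, then come back slowly.

```bash
python3 -m crank '0 0 0 .838 .24 0 255;0 0 0 .783 .382 0 255' >/dev/null; python3 r.py
python3 -m crank '0 0 0 .705 .512 .01 255;0 0 0 .605 .627 .011 255'>/dev/null; python3 r.py
python3 -m crank '0 0 0 .487 .723 .011 255;0 0 0 .355 .796 .011 255'>/dev/null; python3 r.py
python3 -m crank '0 0 0 .211 .846 .011 255;0 0 0 0 0 0 255;0 0 0 0 0 0 255'>/dev/null; python3 r.py
```

```text
phi -60.1 r 0.0505 resist -3.48 radial -0.95 z 10.27 0.1669129629096393 [-0.28648567  0.97815246  0.02156311]
phi -40.0 r 0.0504 resist -3.08 radial -1.33 z 6.89 0.16705704991908585 [-0.4421958   0.70459298 -0.02806633]
phi -19.8 r 0.0503 resist -1.61 radial 0.84 z 3.90 0.16719506655487815 [-0.25675904  0.05477278 -0.02470795]
phi -8.7 r 0.0501 resist 0.03 radial 2.04 z 3.25 0.1673645029943383 [-0.06199871 -0.51231073 -0.04091165]
```

```bash
python3 -m crank '0 0 0 -.045 -.258 -.003 255;0 0 0 -.059 -.255 -.003 255' >/dev/null; python3 r.py
python3 -m crank '0 0 0 -.072 -.252 -.003 255'>/dev/null; python3 r.py
python3 -m crank '0 0 0 -.085 -.248 -.003 255'>/dev/null; python3 r.py
python3 -m crank '0 0 0 -.098 -.243 -.003 255'>/dev/null; python3 r.py
python3 -m crank '0 0 0 -.111 -.237 -.003 255'>/dev/null; python3 r.py
python3 -m crank '0 0 0 -.123 -.231 -.003 255'>/dev/null; python3 r.py
python3 -m crank '0 0 0 -.135 -.225 -.003 255'>/dev/null; python3 r.py
```

```text
phi -15.6 r 0.0501 resist 0.35 radial 2.00 z 2.40 0.16728736105980882 [-0.07754469 -0.33091718 -0.01255811]
phi -18.8 r 0.0502 resist 0.27 radial 0.01 z 2.73 0.16727242797669284 [-0.02441412 -0.25154187 -0.01214562]
phi -21.7 r 0.0502 resist 0.48 radial 0.46 z 1.88 0.16725279332701343 [ 0.00957327 -0.22464298  0.0166012 ]
phi -24.6 r 0.0502 resist 1.44 radial 0.81 z 2.26 0.1672280764412008 [ 0.04264054 -0.16685514  0.00306559]
phi -27.4 r 0.0502 resist 1.87 radial 0.46 z 2.68 0.16720181466936912 [ 0.17902695 -0.12878231 -0.01315326]
phi -30.3 r 0.0503 resist 1.89 radial 0.38 z 1.71 0.1671866023661115 [ 0.24865217 -0.12447277  0.05360734]
phi -33.3 r 0.0503 resist 2.04 radial -0.65 z 1.16 0.16718525465529918 [ 0.36341962 -0.12679707 -0.01476476]
```

The baseline is clear: free running takes about 0.35 N, contact comes at φ ≈ -21°, and the resistance is now rising as expected. I'll snug it to about 3 N.

```bash
python3 -m crank '0 0 0 -.147 -.217 -.003 255' >/dev/null; python3 r.py
python3 -m crank '0 0 0 -.158 -.209 -.003 255'>/dev/null; python3 r.py
python3 -m crank '0 0 0 -.168 -.201 -.003 255'>/dev/null; python3 r.py
python3 -m crank '0 0 0 -.179 -.192 -.003 255'>/dev/null; python3 r.py
python3 -m crank '0 0 0 -.188 -.182 -.003 255'>/dev/null; python3 r.py
```

```text
phi -36.2 r 0.0503 resist 2.17 radial -1.17 z 2.41 0.16716837129183365 [ 0.51191473 -0.10162628 -0.00479188]
phi -39.2 r 0.0503 resist 2.66 radial -0.17 z 2.31 0.16713708161244942 [ 0.52341153 -0.11708888 -0.01512116]
phi -42.1 r 0.0504 resist 1.94 radial -1.59 z 1.98 0.16713370413549572 [ 0.67331217 -0.16301291  0.05938912]
phi -45.1 r 0.0504 resist 3.07 radial -2.04 z 2.03 0.16710515917674043 [ 0.81178667 -0.18503904 -0.03989523]
phi -48.0 r 0.0505 resist 3.23 radial -2.25 z 2.06 0.16710920057304457 [ 0.86778797 -0.19859428 -0.005212  ]
```

```bash
python3 -m crank '0 0 0 -.13 -.115 0 255;0 0 0 0 0 0 255;0 0 0 0 0 0 255;0 0 0 0 0 0 255' >/dev/null; python3 r.py
python3 -m crank '0 0 0 0 0 0 150;0 0 0 0 0 0 150;0 0 0 0 0 0 100;0 0 0 0 0 0 0;0 0 0 0 0 0 0;0 0 0 0 0 0 0;0 0 0 0 0 0 0'; python3 r.py
```

```text
phi -50.1 r 0.0505 resist 1.76 radial -2.54 z 3.48 0.16706355758997687 [ 0.7183183   0.19533118 -0.03661117]
t: 25.1
tcp_pos: [0.5872, 0.0166, 0.1671]
ee_rot: [-0.0, 0.656, 0.755, -0.0]
contact_force: [-0.0, 0.1, -0.2]
opening: 0.0724
gripper_force: 0.0
phi -50.0 r 0.0506 resist 0.03 radial -0.08 z -0.17 0.16705598023666596 [-0.06158065  0.06493247  0.01831189]
```

Released cleanly, with no residual force. I'll lift straight up, move clear and check.

```bash
python3 -m crank '0 0 0 0 0 1 0;0 0 0 0 0 3 0;0 0 0 0 0 4 0;0 0 0 0 0 4 0;0 0 0 -2 -3 0 0;0 0 0 -2 -4 0 0;0 0 0 -2 -4 0 0;0 0 0 -2 -4 0 0;0 0 0 -2 -4 0 0;0 0 0 -2 -4 0 0;0 0 0 0 0 0 0;0 0 0 0 0 0 0'
python3 - <<'E'
from h import *
i,im=snap("top","t3");j,sm=snap("side","s3")
print(blobs(red(im)),blobs(red(sm)),proj(i,[.587,.0165,.186]))
cv2.imwrite("pics/t3c.png",np.hstack([cv2.resize(im[130:250,205:370],None,fx=2.4,fy=2.4,interpolation=3),cv2.resize(sm[150:270,245:400],None,fx=2.4,fy=2.4,interpolation=3)])[:,:,::-1])
E
```

```text
t: 26.3
tcp_pos: [0.4668, -0.2144, 0.2877]
ee_rot: [0.0, 0.657, 0.754, 0.001]
contact_force: [1.1, 0.5, 0.5]
opening: 0.0938
gripper_force: 0.0
[(np.int32(38), array([271. , 164.8]), array([268, 161,   7,   8], dtype=int32)), (np.int32(93), array([548.4, 210.6]), array([543, 206,  11,  10], dtype=int32))] [] [272.48396862 163.87388032]
```

View pics/t3c.png

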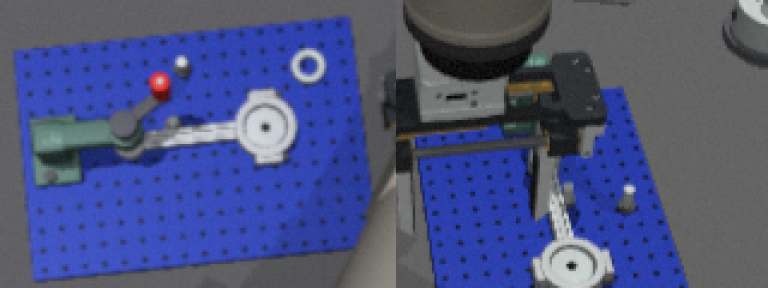

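The rod is still home on the stop pin, the crank stays where I left it (160,85), the spare pin and ring have not moved, and the robot is clear.

```bash
python3 -c "
from cell import *
print(finish_job())"
```

```text
the job is handed in; nothing more can be done
None
```

The rod rests against the stop pin and the clamp is wound down on it to about 3 N of push at the grip; on the first try I overshot to about 5 N (single readings to 6.4), so I unwound 70° and re-snugged. The crank is released, the robot is clear, and the job was handed in at about 26 s.

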